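# Count-check bungs on an arrestable balance

## Robot

A 7-joint arm with a two-finger parallel gripper is mounted at the origin on the work surface. World frame = base frame: x ahead of the robot, y to its left, z up, the work surface at z = 0. Lengths are in m, angles in degrees, forces in N, time in s.
With the tool pointing down it reaches from about 0.425 to 0.925 m from the base axis. Payload 6.8 kg.
Tool frame: the origin (TCP) lies on the centre line of the jaws, within the pads' length; the fingertips stand 11 mm ahead of it and the grasp point (between the pads) lies 8 mm behind it; z points along the fingers, y is the line along which they close (so a half turn about z gives the same grasp; the last joint's range is limited). The gripper opens to 85 mm and grips with 20 to 120 N. Pads are 22 mm wide; open, the fingers measure 114 mm over their backs; the gripper's body (76 mm by 85 mm) begins 54 mm behind the grasp point. The pads swing forward as they close: fully open they stand 13 mm farther back than shut.
Start: joints at [-82.225, 27.33, 1.283, 89.118, -0.659, 63.558, -4.761], TCP at [0.163, 0.655, 0.242] pointing down, gripper open.
Joint ranges: [-169.35, 169.35], [-19.33, 120.38], [-80.79, 83.38], [13.8, 139.57], [-78.32, 258.32], [9.67, 109.79], [-169.56, 169.56]. Speed limits (degrees/s): [136.94, 136.94, 180, 180, 180, 180, 180].

## Interface

Orientations are given as [roll, pitch, yaw] about the fixed x, y, z axes, in that order (R = Rz(yaw) Ry(pitch) Rx(roll)).
In Python, from station import robot, jaws, read_camera, job gives the robot as it stands. Calls block until the motion is done:
- robot.move_pose(position, orientation): joint-space move of the TCP to a pose.
- robot.move_straight(position, attitude=None, rate=0.15): straight line of the TCP; attitude=None keeps the orientation; rate is the mean speed in m/s.
- robot.movej(angles): joint-space move.
- jaws.gripper_to(opening, force=None): finger opening in m; force is the grip in N (None keeps the last); returns when the fingers have stopped.
- robot.wait(seconds).
- robot.solve_ik(position, orientation): joint angles nearest the present ones, or None.
- read_camera(name): name is "scene" or "top"; returns a dict with "frame" (384x512x3 uint8, red, green, blue), "fx", "fy", "cx", "cy" (pixels), "T" (4x4, takes a point from camera to world coordinates). Camera axes: x right, y down, z forward; pixel columns grow to the right and rows downward; lengths in m; the calibration is good to about 2 mm. A picture is of the moment at which its call begins. There is no depth.
A pose or a line that the arm cannot do raises robot.MotionError and nothing moves.
- job.hand_in(): hands the job in, once; it reports no verdict.
Readings, each from a call of its own:
- robot.current_t(): time.
- robot.current_qpos(): joint angles.
- robot.current_qvel(): joint speeds.
- robot.current_joint_torque(): joint torques, N m.
- robot.current_eef_pos(): TCP position.
- robot.current_orientation(): TCP orientation.
- robot.current_ft_force(): force on the tool from outside, world axes, zero at the start.
- robot.current_moment(): the same for the moment, N m.
- robot.current_finger_gap(): finger opening in m.
Only numpy, scipy, OpenCV 4.12 (cv2) and the standard library are available. Lean on these libraries where they do the work, as an engineer would, in place of code of your own. Each camera call takes 0.05 s, during which the arm holds its last target. There are 200 camera calls.

## Task

With the balance kept arrested, carry the tray by its handle and tip all the orange bungs off its open end into the blue basin, put the empty tray back upright on its green mat, and set one steel check weight per bung on the weight pan. Then push the red lever fully over to release the beam, take your hand away and let the beam settle level to confirm the count, and finally push the lever fully back to arrest it, leaving the bungs in the basin and the other bench items undisturbed.

Things in the scene. Friction and masses are not known exactly. Their poses are not given: they have to be found in the camera images.
- tray: White pouring tray with a bridging handle, 160 mm long (its x) by 124 mm wide. Floor 3 mm thick, very slick: bungs start to slide at about 0.25 rad of tilt. Walls 30 mm high, 4 mm thick on both long sides and the back (-x); the +x end is open, its lip 80 mm from the origin. Origin: centre of the underside. 0.3 kg empty, 0.6 kg loaded. Starts on the green mat with the bungs standing in it.
- tray_handle (a point): Centre of the tray's handle, straight above the tray's origin by 116 mm: a flat-sided black bar 124 mm long (along the tray's y), 18 mm thick (along the tray's x), 24 mm tall. Clear space of 70 mm below the bar down to the bungs' tops.
- tray_mat: Green mat, 210 mm (x) by 170 mm (y), 3 mm thick, fixed: the tray's place. Origin at the centre of its underside.
- weight_mat: Pink mat of the same size, fixed, where the five weights start. The two mats lie left and right of the balance and may change places from start to start.
- balance: Fixed equal-arm balance: white base 200 (x) by 220 (y) by 25 mm; beam along its y at 80 mm height, blue basin on the +y arm and weight pan on the -y arm (centres 140 mm out), red arrest lever in front (-x), index plate 136 mm tall behind the beam. Origin: centre of the underside. Level when empty; basin and pan stay level as it swings, and where in them a load lies does not matter.
- basin (a point): Centre of the inner floor of the blue basin, an open box 170 mm (x) by 130 mm (y) outside, walls 4 mm thick rising 51 mm above this floor. This floor is at 106 mm height when the beam is level; axes as the balance's.
- weight_pan (a point): Centre of the floor of the aluminium weight pan, 170 mm (x) by 130 mm (y) outside, rim 4 mm thick rising 10 mm above this floor. This floor is at 106 mm height when the beam is level; axes as the balance's.
- arrest (a joint): Arrest lever, rad: 0 = arrested (leaning 0.45 rad towards the balance's -x, beam clamped level), 0.9 = fully released (leaning 0.45 rad towards +x, beam free). It stays where it is left; pushing it takes about 2 to 3 N at the grip. Beam is fully free above about 0.6.
- lever_grip (a point): Centre of the red grip of the arrest lever, 40 mm long up the lever, 30 mm wide (balance's y), 18 mm thick, 100 mm from the lever's pivot. The pivot lies 95 mm in front (-x) of the balance's origin at 30 mm height, its axis along the balance's y.
- beam (a joint): Tilt of the beam, rad: 0 = level, stops at -0.1 and +0.1. Positive = basin up and weight pan down (too many weights); negative = basin down (too few). It settles within about 2 s of release; one weight too many or too few drives it right to a stop.
- bung1: Solid orange bung, a blunt cone 34 mm tall, 44 mm across its foot and 36 mm across its top, 70 g. Origin at the centre of its foot, z along its axis. It may be absent (none listed).
- bung2: Solid orange bung, a blunt cone 34 mm tall, 44 mm across its foot and 36 mm across its top, 70 g. Origin at the centre of its foot, z along its axis. It may be absent (none listed).
- bung3: Solid orange bung, a blunt cone 34 mm tall, 44 mm across its foot and 36 mm across its top, 70 g. Origin at the centre of its foot, z along its axis. It may be absent (none listed).
- bung4: Solid orange bung, a blunt cone 34 mm tall, 44 mm across its foot and 36 mm across its top, 70 g. Origin at the centre of its foot, z along its axis. It may be absent (none listed).
- weight1: Steel check weight of 70 g, the same as one bung: a disc 44 mm across and 16 mm tall with a knob 18 mm across rising from its centre to 58 mm above the underside. Origin at the centre of the underside.
- weight2: Steel check weight of 70 g, the same as one bung: a disc 44 mm across and 16 mm tall with a knob 18 mm across rising from its centre to 58 mm above the underside. Origin at the centre of the underside.
- weight3: Steel check weight of 70 g, the same as one bung: a disc 44 mm across and 16 mm tall with a knob 18 mm across rising from its centre to 58 mm above the underside. Origin at the centre of the underside.
- weight4: Steel check weight of 70 g, the same as one bung: a disc 44 mm across and 16 mm tall with a knob 18 mm across rising from its centre to 58 mm above the underside. Origin at the centre of the underside.
- weight5: Steel check weight of 70 g, the same as one bung: a disc 44 mm across and 16 mm tall with a knob 18 mm across rising from its centre to 58 mm above the underside. Origin at the centre of the underside.
- amber_bottle: Amber glass bottle with a blue cap, 76 mm across, 160 mm tall, a bystander. Origin under its centre.
- beaker: Glass beaker, 80 mm across, 100 mm tall, a bystander. Origin under its centre.
- white_jar: White plastic jar, 70 mm across, 60 mm tall, a bystander. Origin under its centre.
- spatula: Spatula, 180 mm long, lying on the bench, a bystander.

How it is judged (in metres and radians):
On the way, in this order (a step that is already met when the one before it is completed fails the run):
1. the tray is tipped over the basin and all the bungs are in the basin, the lever still arrested (x of bung1 in the frame of basin between -0.083 and 0.083 m and y of bung1 in the frame of basin between -0.063 and 0.063 m and z of bung1 in the frame of basin between -0.005 and 0.065 m and x of bung2 in the frame of basin between -0.083 and 0.083 m and y of bung2 in the frame of basin between -0.063 and 0.063 m and z of bung2 in the frame of basin between -0.005 and 0.065 m and x of bung3 in the frame of basin between -0.083 and 0.083 m and y of bung3 in the frame of basin between -0.063 and 0.063 m and z of bung3 in the frame of basin between -0.005 and 0.065 m and x of bung4 in the frame of basin between -0.083 and 0.083 m and y of bung4 in the frame of basin between -0.063 and 0.063 m and z of bung4 in the frame of basin between -0.005 and 0.065 m and value of joint arrest below 0.12 rad and angle between tray's own z axis and vertical above 0.25 rad and horizontal distance between tray and basin below 0.2 m), for 0.1 s.
2. the empty tray is back upright on its green mat, the balance is released (lever at 0.75 or more), untouched by the hand, and its beam stands level within 0.03 rad with the bungs in the basin (x of bung1 in the frame of basin between -0.083 and 0.083 m and y of bung1 in the frame of basin between -0.063 and 0.063 m and z of bung1 in the frame of basin between -0.005 and 0.065 m and x of bung2 in the frame of basin between -0.083 and 0.083 m and y of bung2 in the frame of basin between -0.063 and 0.063 m and z of bung2 in the frame of basin between -0.005 and 0.065 m and x of bung3 in the frame of basin between -0.083 and 0.083 m and y of bung3 in the frame of basin between -0.063 and 0.063 m and z of bung3 in the frame of basin between -0.005 and 0.065 m and x of bung4 in the frame of basin between -0.083 and 0.083 m and y of bung4 in the frame of basin between -0.063 and 0.063 m and z of bung4 in the frame of basin between -0.005 and 0.065 m and value of joint beam between -0.03 and 0.03 rad and value of joint arrest above 0.75 rad and velocity of joint beam between -0.03 and 0.03 rad/s and contact force between the fingers and balance below 0.1 N and horizontal distance between tray and tray_mat below 0.06 m and angle between tray's own z axis and vertical below 0.1 rad), for 0.8 s.
3. the balance is arrested again (value of joint arrest below 0.12 rad), for 0.2 s.
At the end, for the whole second after the job is handed in: All bungs rest inside the basin, the lever is arrested (0.12 rad or less) with the beam level within 0.03 rad, and the tray stands upright on its green mat, its centre within 60 mm of the mat's (x of bung1 in the frame of basin between -0.083 and 0.083 m and y of bung1 in the frame of basin between -0.063 and 0.063 m and z of bung1 in the frame of basin between -0.005 and 0.065 m and x of bung2 in the frame of basin between -0.083 and 0.083 m and y of bung2 in the frame of basin between -0.063 and 0.063 m and z of bung2 in the frame of basin between -0.005 and 0.065 m and x of bung3 in the frame of basin between -0.083 and 0.083 m and y of bung3 in the frame of basin between -0.063 and 0.063 m and z of bung3 in the frame of basin between -0.005 and 0.065 m and x of bung4 in the frame of basin between -0.083 and 0.083 m and y of bung4 in the frame of basin between -0.063 and 0.063 m and z of bung4 in the frame of basin between -0.005 and 0.065 m and value of joint beam between -0.03 and 0.03 rad and value of joint arrest below 0.12 rad and horizontal distance between tray and tray_mat below 0.06 m and angle between tray's own z axis and vertical below 0.1 rad and height (world z) of tray below 0.012 m and linear speed of tray below 0.02 m/s and linear speed of each of bung1, bung2, bung3, bung4 below 0.03 m/s); the robot touches nothing.
It fails at once if a bystander (bottle, beaker, jar, spatula) is moved more than 40 mm (distance of any of amber_bottle, beaker, white_jar, spatula from where it was at the start of the episode above 0.04 m).
It fails at once if the balance is released while the tray is away from its mat (value of joint arrest above 0.4 rad and horizontal distance between tray and tray_mat above 0.12 m).
Of bung1, bung2, bung3, bung4 only 2 to 4 are there at a start; the rules pass over those that are not, and their reading is None.
At some moment in a run one of weight1, weight2, weight3, weight4, weight5 may be knocked a few centimetres aside while the robot is not near it.
It also fails if it takes over 210 s, if anything falls off the work surface, if the arm or the gripper's body presses on something with over 40 N, if the wrist force passes 120 N, or if a joint passes its speed limit or range.

## Working session

There is one attempt and no reset: what is moved stays moved. The work goes in short steps, each a Python script; the robot and the scene stay as the last script left them, time stands still between calls to the robot, and variables do not carry over. Pictures are saved under pics/ and viewed, on a budget of 14 in all, crops included, one or two more only if the job needs it, and the job is handed in when it is done.

```bash
mkdir -p pics; ls
python3 - <<'E'
from station import robot, jaws, read_camera, job
import cv2, numpy as np
for n in ("scene","top"):
    c=read_camera(n); cv2.imwrite(f"pics/{n}0.png",cv2.resize(c["frame"][:,:,::-1],(800,600)))
    print(n,c["fx"],c["fy"],c["cx"],c["cy"]); print(np.round(c["T"],4))
print(robot.current_t(),robot.current_orientation(),robot.current_eef_pos())
E
```

```text
pics
scene 351.4946459731035 351.4946459731035 260.7444988165334 198.3100750565682
[[-0.1651  0.7926 -0.5869  1.0893]
 [ 0.9861  0.1221 -0.1125  0.0956]
 [-0.0175 -0.5973 -0.8018  0.7781]
 [ 0.      0.      0.      1.    ]]
top 467.60517545593115 467.60517545593115 256.56561259424217 188.47159776630613
[[ 0.0055 -0.9986  0.0525  0.4895]
 [-1.     -0.0052  0.0066  0.0216]
 [-0.0063 -0.0525 -0.9986  1.4666]
 [ 0.      0.      0.      1.    ]]
0.1 [-1.79908663e+02  7.48895800e-03  1.66033430e+02] [0.1628116  0.65454624 0.24145717]
```

View pics/scene0.png

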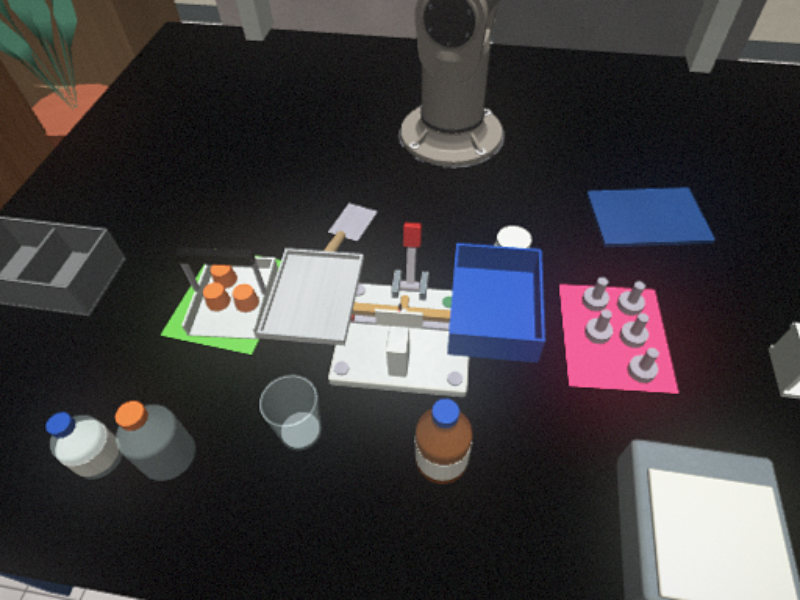

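View pics/top0.png

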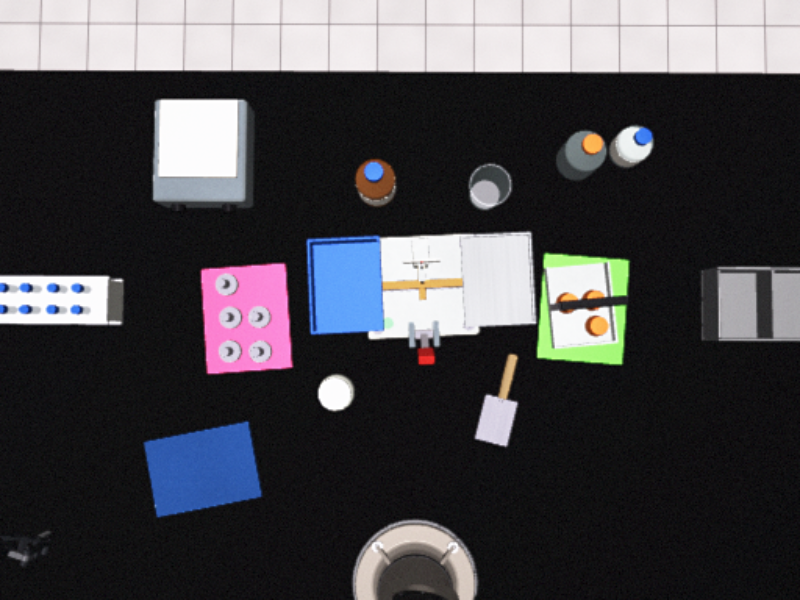

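```bash
cat > h.py <<'E'
from station import robot, jaws, read_camera, job
import cv2, numpy as np
def cast(c,uv,z):
    uv=np.atleast_2d(np.asarray(uv,float)); T=c["T"]
    d=np.c_[(uv[:,0]-c["cx"])/c["fx"],(uv[:,1]-c["cy"])/c["fy"],np.ones(len(uv))]@T[:3,:3].T
    o=T[:3,3]; return o+d*((z-o[2])/d[:,2])[:,None]
def hsv(c): return cv2.cvtColor(c["frame"],cv2.COLOR_RGB2HSV)
def mask(c,lo,hi): return cv2.inRange(hsv(c),np.array(lo),np.array(hi))
def blobs(m,amin=20):
    cs,_=cv2.findContours(m,cv2.RETR_EXTERNAL,cv2.CHAIN_APPROX_NONE)
    return sorted([k for k in cs if cv2.contourArea(k)>=amin],key=cv2.contourArea,reverse=True)
def rect(c,cnt,z):
    p=cast(c,cnt[:,0,:],z)[:,:2]
    (x,y),(w,h),a=cv2.minAreaRect((p*1000).astype(np.float32))
    return np.round([x,y,w,h,a],1)
E
python3 - <<'E'
from h import *
c=read_camera("top")
for n,lo,hi,z in (("green",(45,120,80),(75,255,255),.003),("pink",(160,120,100),(178,255,255),.003),("blue",(105,150,50),(125,255,255),.157),("orange",(5,180,120),(20,255,255),.05),("red",(0,200,80),(4,255,255),.12)):
    for k in blobs(mask(c,lo,hi),15)[:6]: print(n,cv2.contourArea(k),np.round(k[:,0].mean(0),1),rect(c,k,z))
H=c["frame"]
cv2.imwrite("pics/z1.png",cv2.resize(np.hstack([H[145:240,335:410],H[145:240,125:200]])[:,:,::-1],None,fx=5,fy=5,interpolation=cv2.INTER_CUBIC))
s=read_camera("scene")["frame"]
cv2.imwrite("pics/z2.png",cv2.resize(s[130:250,95:355][:,:,::-1],None,fx=3,fy=3,interpolation=cv2.INTER_CUBIC))
E
```

```text
green 797.5 [368.7 211.9] [ 519.1 -330.4  174.   169.9   85.7]
green 328.0 [374.2 169.2] [ 609.6 -337.3  174.2   76.    85.6]
pink 1863.0 [161.4 200.8] [518.9 342.  212.7 172.9   4.6]
blue 3340.0 [129.5 299.9] [247.1 381.4 138.2 192.   11.6]
blue 2807.5 [219.9 181.8] [576.1 133.3 175.3 132.4   3. ]
blue 93.5 [238.8 109.7] [7.819e+02 8.120e+01 3.150e+01 2.830e+01 4.000e-01]
blue 81.5 [411.7  86.7] [ 849.  -407.5   26.    32.5   45.2]
blue 20.0 [ 15.5 197.6] [5.280e+02 7.076e+02 1.120e+01 1.980e+01 3.000e-01]
blue 19.5 [ 16.2 183.8] [5.674e+02 7.075e+02 1.130e+01 1.710e+01 3.000e-01]
orange 154.5 [240.2 114. ] [7.935e+02 8.440e+01 7.110e+01 7.040e+01 4.000e-01]
orange 18.0 [378.1 207.6] [ 507.6 -337.1   19.8   31.1   83.8]
red 84.5 [272.3 227.7] [448.4 -15.9  29.1  30.    8.4]
```

View pics/z1.png

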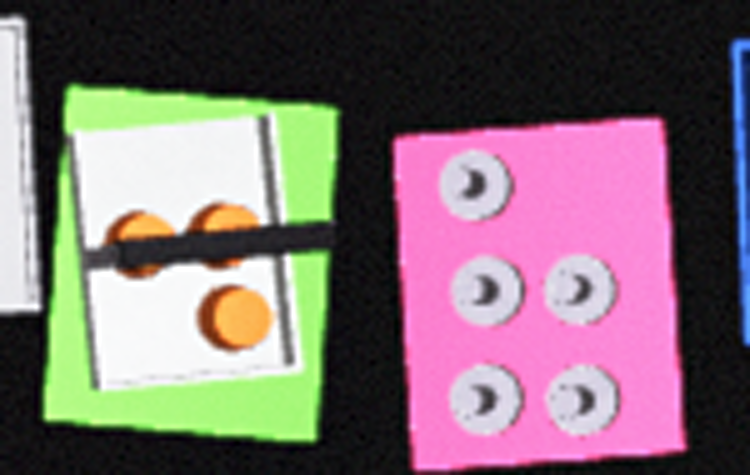

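View pics/z2.png

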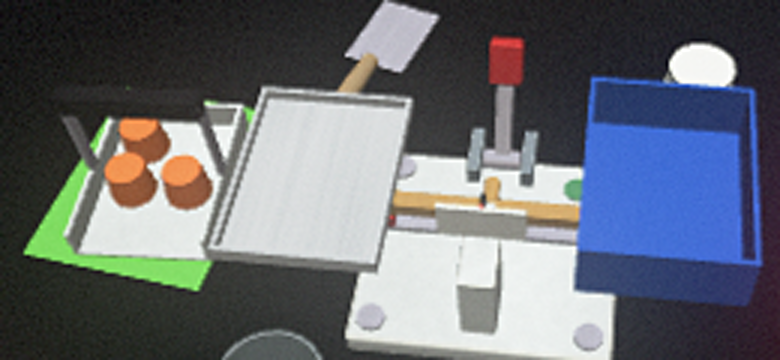

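```bash
cat >> h.py <<'E'
from scipy.spatial.transform import Rotation as Ro
def down(yaw,tilt=0,flip=False):
    """tool down, closing axis along heading yaw(deg); tilted nose-down (rad) about the heading's y axis"""
    a=yaw+90-(180 if flip else 0)
    h=np.radians(yaw)
    R=Ro.from_rotvec(tilt*np.array([-np.sin(h),np.cos(h),0]))*Ro.from_euler('xyz',[180,0,a],degrees=True)
    return list(R.as_euler('xyz',degrees=True))
def pourpose(lip,yaw,tilt):
    """TCP pose holding the handle (grasp point at bar centre, TCP 8 mm below) that puts the tray's lip at 'lip'"""
    h=np.radians(yaw); c,s=np.cos(tilt),np.sin(tilt)
    v=np.array([80,-105.])/1000          # TCP -> lip floor in tray x,z
    dx,dz=v[0]*c+v[1]*s, -v[0]*s+v[1]*c
    return [lip[0]-dx*np.cos(h),lip[1]-dx*np.sin(h),lip[2]-dz]
E
python3 - <<'E'
from h import *
c=read_camera("top")
g=np.vstack(blobs(mask(c,(45,120,80),(75,255,255)),100)); print("mat",rect(c,cv2.convexHull(g),.003))
print("handle",cast(c,(380.2,193.4),.131))
k=lambda u,v:(335+u/5,145+v/5)
print("bar ends",cast(c,[k(120,257),k(332,237)],.131))
print("front edge floor",cast(c,[k(72,133),k(268,115)],.006),"back rim",cast(c,[k(97,389),k(300,368)],.036))
s=read_camera("scene")
# handle in scene: crop px (55..205, ~100)/3 + (95,130)
print("scene handle",cast(s,[(95+57/3,130+100/3),(95+208/3,130+103/3)],.119))
for fl in (0,1):
    for p,o in (((.535,-.337,.111),down(5,0,fl)),((.48,-.2,.33),down(4,0,fl)),((.48,.133,.33),down(3,0,fl)),*[(pourpose((.516,.130,.168),3,t),down(3,t,fl)) for t in (0,.3,.5,.7)]):
        q=robot.solve_ik(list(p),o); print(fl,np.round(p,3),np.round(o,1),None if q is None else np.round(q,0))
E
```

```text
mat [ 540.9 -332.1  174.   213.8   85.7]
handle [[ 0.54746216 -0.32253885  0.131     ]]
bar ends [[ 0.53857556 -0.26206867  0.131     ]
 [ 0.55063588 -0.38295414  0.131     ]]
front edge floor [[ 0.62067056 -0.25907453  0.006     ]
 [ 0.6325831  -0.38165511  0.006     ]] back rim [[ 0.4614834  -0.26776506  0.036     ]
 [ 0.47495157 -0.39140723  0.036     ]]
scene handle [[ 0.55407453 -0.38531307  0.119     ]
 [ 0.53805658 -0.25635625  0.119     ]]
0 [ 0.535 -0.337  0.111] [180.   0.  95.] [ -7.  41.  49. 104. -38.  53.  64.]
0 [ 0.48 -0.2   0.33] [180.   0.  94.] [-26.  10.  49. 106.  -8.  68.  29.]
0 [0.48  0.133 0.33 ] [180.   0.  93.] [-54.   6.  34. 108.  -3.  67. -16.]
0 [0.436 0.126 0.273] [180.   0.  93.] [-55.   4.  33. 118.  -2.  59. -18.]
0 [0.471 0.128 0.292] [-162.8   -0.    93. ] [-45.  18.  32. 102. -12.  80.  -6.]
0 [0.496 0.129 0.299] [-151.4    0.    93. ] [-37.  27.  29.  91. -15.  94.  -2.]
0 [0.522 0.13  0.3  ] [-139.9   -0.    93. ] [-30.  36.  23.  81. -16. 106.  -2.]
1 [ 0.535 -0.337  0.111] [180.   0. -85.] [-17.  57.  72. 104. -60.  68. -99.]
1 [ 0.48 -0.2   0.33] [180.   0. -86.] [ -44.   18.   75.  107.  -19.   70. -138.]
1 [0.48  0.133 0.33 ] [180.   0. -87.] [-33.   6.  11. 107.  -1.  68. 162.]
1 [0.436 0.126 0.273] [180.   0. -87.] [-34.   4.  11. 116.  -1.  60. 160.]
1 [0.471 0.128 0.292] [162.8   0.  -87. ] [-25.  16.   7. 101.  -6.  80. 167.]
1 [0.496 0.129 0.299] [151.4   0.  -87. ] [-21.  25.   5.  90.  -8.  93. 169.]
1 [0.522 0.13  0.3  ] [139.9   0.  -87. ] [-17.  34.   2.  80.  -9. 105. 169.]
```

Run:
```python
from h import *
robot.move_straight([.163,.655,.38],rate=.3)
o=down(5.5)
robot.move_pose([.48,.133,.38],o)
robot.move_pose([.546,-.322,.30],o)
robot.move_straight([.546,-.322,.111],rate=.15)
print(robot.current_eef_pos(),robot.current_qpos(),robot.current_t())
jaws.gripper_to(0.0,80); print(robot.current_finger_gap(),robot.current_ft_force(),robot.current_eef_pos())
robot.move_straight([.546,-.322,.19],rate=.06); robot.wait(.3)
print(robot.current_finger_gap(),robot.current_ft_force(),robot.current_t())
for n in("top","scene"):
    c=read_camera(n); cv2.imwrite(f"pics/lift_{n}.png",c["frame"][:,:,::-1])
a=cv2.imread("pics/lift_top.png")[130:260,320:450];b=cv2.imread("pics/lift_scene.png")[100:230,60:190]
cv2.imwrite("pics/lift.png",cv2.resize(np.hstack([a,b]),None,fx=3,fy=3))
```

```text
[ 0.54643859 -0.32248424  0.11196452] [-13.50993769  46.97470285  59.1880956  103.74998195 -47.63957848
  58.1945521   70.78257905] 6.2083
0.016835842557042974 [0.43047155 0.45936463 3.28926066] [ 0.54635776 -0.32213212  0.11139619]
0.01665775567362437 [ 0.22374657 -0.26504828 -5.11545091] 8.6
```

View pics/lift.png

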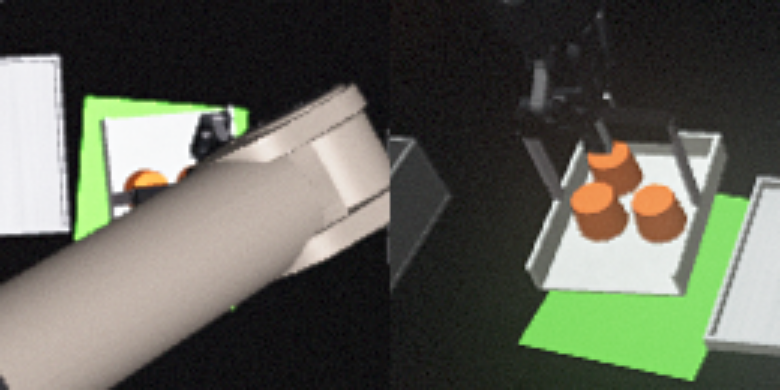

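Run:
```python
from h import *
robot.move_straight([.546,-.322,.33],rate=.12)
robot.move_straight([.45,-.1,.33],down(4),rate=.15)
robot.move_straight([.436,.126,.33],down(3),rate=.15)
L=(.516,.130,.170)
robot.move_straight(pourpose(L,3,0),down(3),rate=.1)
for t in (.15,.25,.32,.38,.44,.5):
    robot.move_straight(pourpose(L,3,t),down(3,t),rate=.05 if t<.2 else .03); robot.wait(.3)
    print(t,robot.current_ft_force()[2],robot.current_t())
robot.wait(.8); print(robot.current_ft_force(),robot.current_eef_pos())
for n in("top","scene"):
    c=read_camera(n); cv2.imwrite(f"pics/pour_{n}.png",c["frame"][:,:,::-1])
a=cv2.imread("pics/pour_top.png")[110:240,170:300];b=cv2.imread("pics/pour_scene.png")[110:240,230:360]
cv2.imwrite("pics/pour.png",cv2.resize(np.hstack([a,b]),None,fx=3,fy=3))
```

```text
0.15 -4.824934694182655 16.075
0.25 -5.005872910011355 16.9667
0.32 -5.60241388417186 17.725
0.38 -3.180018724560074 18.4417
0.44 -2.688171379195121 19.1583
0.5 -3.133411030472053 19.875
[ 0.28909502 -0.1199518  -3.15628839] [0.49617071 0.12893923 0.30047886]
```

View pics/pour.png

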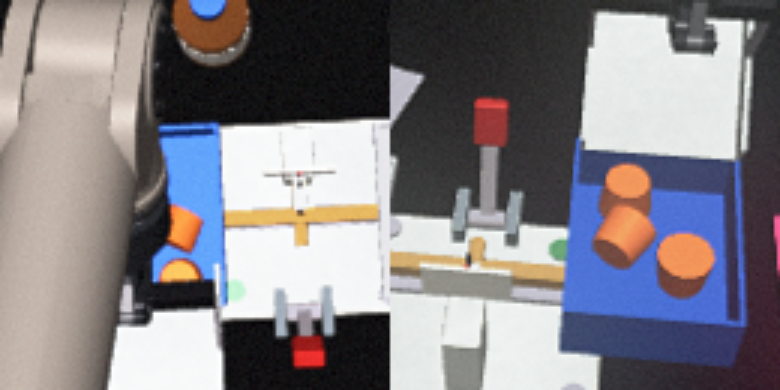

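Run:
```python
from h import *
p=robot.current_eef_pos()
robot.move_straight([p[0],p[1],.35],rate=.15)
robot.move_straight([.44,.126,.35],down(3),rate=.15)
robot.move_straight([.45,-.1,.33],down(4),rate=.2)
robot.move_straight([.546,-.322,.25],down(5.5),rate=.2)
robot.move_straight([.546,-.322,.125],rate=.12)
for z in (.118,.115,.113,.112,.1115):
    robot.move_straight([.546,-.322,z],rate=.03); f=robot.current_ft_force(); print(z,f)
    if f[2]>0: break
jaws.gripper_to(.05); robot.wait(.2)
jaws.gripper_to(.085)
robot.move_straight([.546,-.322,.33],rate=.2)
robot.move_pose([.46,.25,.36],down(3)); 
robot.move_pose([.25,.5,.33],down(3)) 
c=read_camera("top"); s=read_camera("scene"); print(robot.current_t())
cv2.imwrite("pics/back.png",cv2.resize(np.vstack([c["frame"][120:250,120:420],s["frame"][130:260,90:390]])[:,:,::-1],None,fx=2,fy=2))
cv2.imwrite("pics/back_top.png",c["frame"][:,:,::-1])
g=np.vstack(blobs(mask(c,(45,120,80),(75,255,255)),20)); print("mat",rect(c,cv2.convexHull(g),.003))
print("basin",[rect(c,k,.157) for k in blobs(mask(c,(105,150,50),(125,255,255)),1000)])
```

```text
Traceback (most recent call last):
station.MotionError: the arm cannot follow that straight line within its joint ranges
```

Run:
```python
from h import *
print(np.round(robot.current_qpos()),robot.current_eef_pos())
for p in ([.546,-.322,.33],[.546,-.322,.111]):
  q=robot.solve_ik(p,down(5.5)); print(None if q is None else np.round(q))
```

```text
[-75.  -7.  77. 113.   8.  68.   3.] [ 0.44990715 -0.09957987  0.32996239]
[-20.  37.  73.  92. -36.  79.  63.]
[ -8.  41.  49. 103. -38.  53.  63.]
```

Run:
```python
from h import *
robot.move_pose([.546,-.322,.32],down(5.5))
robot.move_pose([.546,-.322,.18],down(5.5)); print(np.round(robot.current_qpos()))
robot.move_straight([.546,-.322,.125],rate=.1)
for z in (.118,.115,.113,.112,.1115):
    robot.move_straight([.546,-.322,z],rate=.03); f=robot.current_ft_force(); print(z,f)
    if f[2]>0: break
jaws.gripper_to(.05); robot.wait(.2)
jaws.gripper_to(.085)
robot.move_straight([.546,-.322,.25],rate=.2)
robot.move_pose([.48,.133,.38],down(3)); print(np.round(robot.current_qpos()))
robot.move_pose([.25,.5,.36],down(3)) 
c=read_camera("top"); s=read_camera("scene"); print(robot.current_t())
cv2.imwrite("pics/back.png",cv2.resize(np.vstack([c["frame"][120:250,120:420],s["frame"][130:260,90:390]])[:,:,::-1],None,fx=2,fy=2))
cv2.imwrite("pics/back_top.png",c["frame"][:,:,::-1])
```

```text
[-12.  37.  54. 101. -35.  60.  61.]
0.118 [-0.03267122  0.35992035 -3.0464062 ]
0.115 [-0.40421178 -0.57385429 -3.71982133]
0.113 [ 0.2888162  -0.21592747 -3.36100966]
0.112 [ 0.09280691 -0.5827004  -3.85848333]
0.1115 [-0.27157278 -1.5575879  -3.83698728]
[-78.   4.  60. 105.  -3.  74. -14.]
32.8167
```

View pics/back.png

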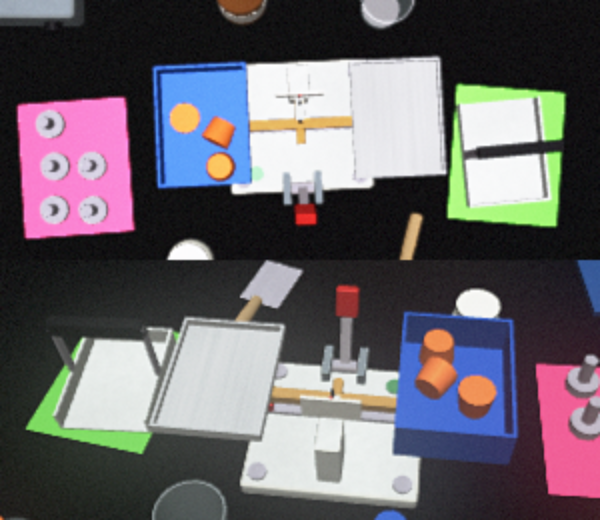

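```bash
cat >> h.py <<'E'
def weights(c):
    """discs on/around the pink mat: non-pink grey blobs, enclosing circle at disc-top height"""
    S=hsv(c); m=((S[...,1]<90)&(S[...,2]>60)).astype(np.uint8)*255
    out=[]
    for k in blobs(m,60):
        (u,v),r=cv2.minEnclosingCircle(k); p=cast(c,(u,v),.015)[0]; R=r*(c["T"][2,3]-.015)/c["fx"]
        if .017<R<.027 and .2<p[1]<.5 and .38<p[0]<.68: out.append([p[0],p[1],R])
    return np.round(out,4)
E
python3 - <<'E'
from h import *
c=read_camera("top"); W=weights(c); print(W)
for p in [*[(w[0],w[1],.04) for w in W],(.64,-.143,.144),(.59,-.146,.144),(.54,-.149,.144)]:
    q=robot.solve_ik(list(p),down(3)); print(None if q is None else np.round(q))
E
```

```text
[[0.4522 0.3711 0.0226]
 [0.5188 0.3714 0.0226]
 [0.4528 0.3109 0.0226]
 [0.5857 0.381  0.0225]
 [0.521  0.3146 0.0224]]
[-71.  39.  35. 112. -35.  40. -12.]
[-67.  44.  37. 104. -37.  45.  -8.]
[-67.  36.  34. 116. -34.  37.  -7.]
[-63.  49.  39.  95. -38.  50.  -6.]
[-62.  41.  35. 108. -34.  42.  -5.]
[-25.  40.  49.  99. -35.  57.  40.]
[-19.  32.  37. 106. -24.  51.  32.]
[-19.  27.  37. 112. -22.  48.  32.]
```

```bash
cat > pick.py <<'E'
from h import *
def pick_place(x_off):
    W=weights(read_camera("top")); print("seen",len(W))
    w=W[np.argmax(W[:,0])]; print("pick",w)
    jaws.gripper_to(.042)
    robot.move_pose([w[0],w[1],.20],down(3))
    robot.move_straight([w[0],w[1],.04],rate=.15)
    print("F",np.round(robot.current_ft_force(),1))
    jaws.gripper_to(0,30)
    robot.move_straight([w[0],w[1],.28],rate=.2); g=robot.current_finger_gap(); print("gap",g)
    if not .014<g<.022: raise SystemExit("missed")
    h=np.radians(3); X,Y=.5905+x_off*np.cos(h),-.1465+x_off*np.sin(h)
    robot.move_pose([X,Y,.28],down(3))
    robot.move_straight([X,Y,.150],rate=.12); robot.move_straight([X,Y,.1445],rate=.03)
    print("F",np.round(robot.current_ft_force(),1))
    jaws.gripper_to(.036); robot.move_straight([X,Y,.28],rate=.15); print("t",robot.current_t())
E
python3 - <<'E'
from pick import *
pick_place(.05)
robot.move_pose([.48,.2,.32],down(3)); c=read_camera("top");s=read_camera("scene")
cv2.imwrite("pics/w1.png",cv2.resize(np.hstack([c["frame"][130:240,280:400],s["frame"][140:250,120:240]])[:,:,::-1],None,fx=3,fy=3))
E
```

```text
seen 5
pick [0.5857 0.381  0.0225]
F [0.2 0.1 0.4]
gap 0.016817155667583107
F [ 0.3 -0.1  2.4]
t 42.6083
```

View pics/w1.png

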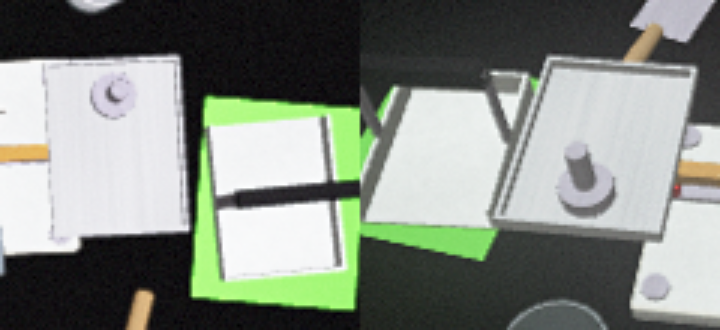

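Run:
```python
from pick import *
robot.move_pose([.59,-.1465,.30],down(3))
pick_place(0); pick_place(-.05)
robot.move_pose([.48,.133,.38],down(3)); robot.move_pose([.25,.5,.36],down(3)); c=read_camera("top");s=read_camera("scene")
print(weights(c),robot.current_t(),np.round(robot.current_qpos()))
cv2.imwrite("pics/w3.png",cv2.resize(np.vstack([c["frame"][120:250,120:420],s["frame"][130:260,90:390]])[:,:,::-1],None,fx=2,fy=2))
```

```text
seen 4
pick [0.521  0.3146 0.0224]
F [0.1 0.7 0.5]
gap 0.01742362337536982
F [-1.1  0.2  0.7]
t 55.075
seen 3
pick [0.5188 0.3714 0.0226]
F [ 0.  -0.3 -0.4]
gap 0.0168578958071054
F [0.5 0.4 0.3]
t 65.0
[[0.4522 0.3711 0.0226]
 [0.4525 0.3113 0.0222]] 67.8583 [-124.   23.   74.   99.  -23.   75.  -42.]
```

View pics/w3.png

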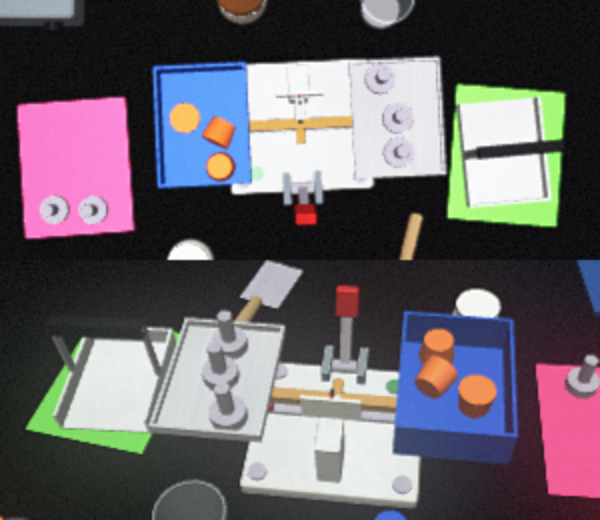

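```bash
cat > lev.py <<'E'
from h import *
P=np.array([.488,-.0125]); e=np.array([np.cos(np.radians(3)),np.sin(np.radians(3))])
def at(d,z): return [*(P+e*d/1000),z]
def o(t=0,flip=False):   # closing axis along balance y; tilt t>0: tips point back towards robot
    R=Ro.from_rotvec(t*np.array([-e[1],e[0],0]))*Ro.from_euler('xyz',[180,0,3+(180 if flip else 0)],degrees=True)
    return list(R.as_euler('xyz',degrees=True))
E
python3 - <<'E'
from lev import *
for fl in (0,1):
  for t in (0,.2):
    for d in (-95,-85,-70,17,45,65):
        for z in (.126,.25):
            q=robot.solve_ik(at(d,z),o(t,fl)); print(fl,t,d,z,None if q is None else np.round(q))
E
```

```text
0 0 -95 0.126 [-65.  29.  75. 135. -41.  45. -47.]
0 0 -95 0.25 [ -66.   -7.   57.  127.    7.   57. -100.]
0 0 -85 0.126 [-64.  31.  74. 133. -43.  46. -46.]
0 0 -85 0.25 [-65.  -5.  58. 126.   5.  57. -97.]
0 0 -70 0.126 [-62.  33.  74. 132. -45.  48. -45.]
0 0 -70 0.25 [-65.  -1.  60. 124.   1.  56. -92.]
0 0 17 0.126 [-56.  44.  73. 121. -52.  57. -41.]
0 0 17 0.25 [-63.  25.  75. 114. -28.  62. -62.]
0 0 45 0.126 [-55.  47.  73. 117. -54.  60. -41.]
0 0 45 0.25 [-59.  30.  74. 111. -32.  64. -59.]
0 0 65 0.126 [-53.  48.  73. 115. -55.  61. -42.]
0 0 65 0.25 [-57.  33.  74. 108. -35.  66. -57.]
0 0.2 -95 0.126 [-59.  39.  73. 127. -40.  60. -47.]
0 0.2 -95 0.25 [-70.  15.  76. 121. -14.  68. -73.]
0 0.2 -85 0.126 [-59.  40.  73. 126. -41.  61. -46.]
0 0.2 -85 0.25 [-68.  18.  76. 119. -16.  68. -71.]
0 0.2 -70 0.126 [-58.  42.  73. 124. -42.  63. -46.]
0 0.2 -70 0.25 [-66.  21.  75. 118. -19.  69. -68.]
0 0.2 17 0.126 [-52.  51.  73. 113. -47.  70. -45.]
0 0.2 17 0.25 [-56.  35.  74. 107. -31.  76. -58.]
0 0.2 45 0.126 [-51.  53.  73. 109. -49.  73. -45.]
0 0.2 45 0.25 [-53.  39
[... 654 characters left out ...]
.  42. 114. -27.  46. 113.]
1 0 65 0.25 [  3.  16. -10. 105.   3.  59.  84.]
1 0.2 -95 0.126 [  3.  17. -10. 124.   3.  50.  84.]
1 0.2 -95 0.25 [  4.   7. -10. 117.   1.  67.  86.]
1 0.2 -85 0.126 [  3.  18. -10. 123.   3.  51.  84.]
1 0.2 -85 0.25 [  4.   8. -10. 116.   1.  68.  86.]
1 0.2 -70 0.126 [  3.  19. -10. 121.   3.  52.  83.]
1 0.2 -70 0.25 [  3.   9. -10. 114.   1.  68.  86.]
1 0.2 17 0.126 [-40.  34.  47. 112. -27.  59. 114.]
1 0.2 17 0.25 [  3.  18. -10. 103.   2.  71.  85.]
1 0.2 45 0.126 [-38.  35.  45. 108. -27.  60. 114.]
1 0.2 45 0.25 [  3.  20. -10. 100.   3.  72.  85.]
1 0.2 65 0.126 [-36.  37.  44. 106. -27.  61. 113.]
1 0.2 65 0.25 [-52.  44.  76. 100. -38.  82. 127.]
```

Run:
```python
from lev import *
jaws.gripper_to(0,30)
q=robot.solve_ik(at(-95,.25),o(.2,True)); print(np.round(q)); robot.movej(q)
robot.move_straight(at(-95,.16),o(.1,True)); robot.move_straight(at(-95,.126),o(0,True),rate=.08)
print(np.round(robot.current_qpos())); f0=robot.current_ft_force()
for d in list(range(-85,10,8))+[10,13,16,18,20]:
    robot.move_straight(at(d,.126),rate=.05); f=robot.current_ft_force()-f0; print(d,np.round(f,1))
    if abs(f[0])>9: break
robot.move_straight(at(d-25,.126),rate=.08)
robot.wait(.5)
c=read_camera("top"); s=read_camera("scene"); print(robot.current_t())
cv2.imwrite("pics/rel.png",cv2.resize(np.vstack([c["frame"][120:250,120:420],s["frame"][130:260,90:390]])[:,:,::-1],None,fx=2,fy=2))
```

```text
[  4.   7. -10. 117.   1.  67.  86.]
[  3.  11. -11. 131.   3.  38.  83.]
-85 [-2.2  0.6 -0.4]
-77 [-0.8 -0.3  0.1]
-69 [-0.6 -0.1 -0.1]
-61 [-0.8  0.9 -0.2]
-53 [-1.1  0.2  0.1]
-45 [-0.5  0.4  0.6]
-37 [ 0.3  0.3 -0.5]
-29 [-1.3  0.2  0.8]
-21 [-1.4  0.6 -0.1]
-13 [-1.   0.2 -0.1]
-5 [-0.1 -0.5 -0. ]
3 [-0.2 -0.3 -0.3]
10 [-1.3  0.7 -0. ]
13 [-1.4  0.3 -0.6]
16 [-2.1  0.3 -0.3]
18 [-1.5 -0.4  0.1]
20 [-1.5  0.1  0. ]
78.1917
```

View pics/rel.png

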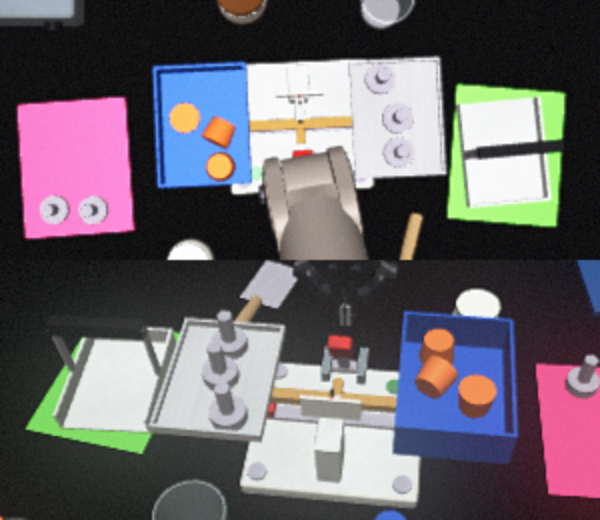

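```bash
cat >> lev.py <<'E'
def lever():
    """angle from the red grip's centroid in the scene view: ray cut with the lever's vertical plane, nearest r~100"""
    s=read_camera("scene"); k=blobs(mask(s,(0,180,70),(6,255,255))|mask(s,(176,180,70),(180,255,255)),30)
    for b in k:
        m=cv2.moments(b); uv=(m["m10"]/m["m00"],m["m01"]/m["m00"])
        lo,hi=cast(s,uv,.0)[0],cast(s,uv,.2)[0]
        t=np.linspace(0,1,2001)[:,None]; p=lo+(hi-lo)*t
        if abs(np.mean(p[:,1])-P[1])>.05: continue
        r=np.c_[(p[:,:2]-P)@e,p[:,2]-.03]; n=np.linalg.norm(r,axis=1)
        # visible faces: 9 mm in front (+x) face / top; report where ray passes r=105
        i=np.where(np.diff(np.sign(n-.105)))[0]
        print("lever arrest ~",[round(float(np.arctan2(*r[j])+.45),2) for j in i],"area",m["m00"])
E
python3 - <<'E'
from lev import *
lever()
s=read_camera("scene"); c=read_camera("top")
print("basin",[rect(c,k,.157) for k in blobs(mask(c,(105,150,50),(125,255,255)),1000)][1])
b=cv2.imread("pics/back_top.png")[:,:,::-1]; c2=dict(c,frame=np.ascontiguousarray(b)); print("basin before",[rect(c2,k,.157) for k in blobs(mask(c2,(105,150,50),(125,255,255)),1000)])
cv2.imwrite("pics/rel2.png",cv2.resize(s["frame"][140:220,220:340][:,:,::-1],None,fx=6,fy=6,interpolation=cv2.INTER_CUBIC))
E
```

```text
basin [576.1 133.3 175.3 132.4   3. ]
basin before [array([247.1, 381.3, 138.2, 192.3,  11.6]), array([576.2, 132.8, 174.9, 132.9,   3. ])]
```

View pics/rel2.png

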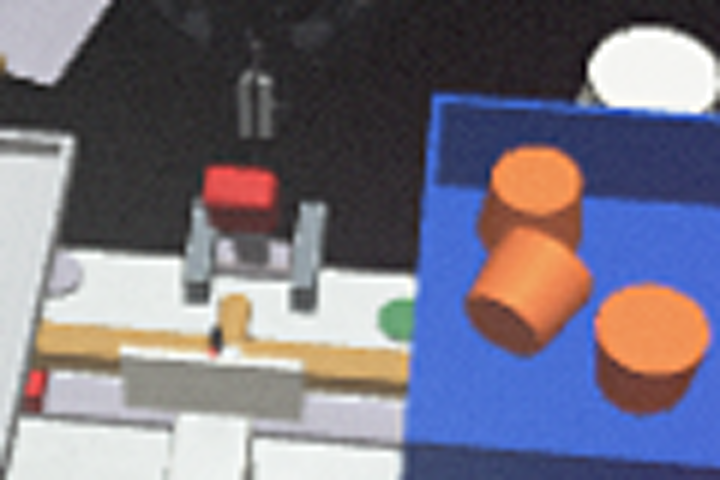

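```bash
cat >> lev.py <<'E'
def top_angle(s,uv):
    z=np.linspace(.10,.16,601); p=np.vstack([cast(s,uv,a) for a in z])
    r=np.c_[(p[:,:2]-P)@e,p[:,2]-.03]; n=np.linalg.norm(r,axis=1)
    j=np.where(np.diff(np.sign(n-.12)))[0]
    return [(round(float(np.arctan2(*r[i])+.45),2),round(float(p[i,1]),3)) for i in j]
E
python3 - <<'E'
from lev import *
s=read_camera("scene"); print(top_angle(s,(260,170.7)))
print(hsv(s)[168:180:2,260])
s0=dict(s); k=600/384   # start picture: lever top? crop z2 (507,45)/3+(95,130)
print("start(arrested):",top_angle(s0,(95+507/3,130+41/3)))
E
```

```text
[(0.89, -0.01)]
[[  1 165 182]
 [  1 165 230]
 [  1 164 227]
 [  1 146 140]
 [  0  90  85]
 [  4  75  85]]
start(arrested): [(0.16, -0.014)]
```

Run:
```python
from lev import *
f0=robot.current_ft_force()
for d in (14,20,22,24,26):
    robot.move_straight(at(d,.126),rate=.05); f=robot.current_ft_force()-f0; print(d,np.round(f,1))
    if abs(f[0])>7: break
robot.move_straight(at(d-30,.126),rate=.08); robot.move_straight(at(d-30,.25),rate=.2); robot.wait(3.5)
s=read_camera("scene"); c=read_camera("top"); print(robot.current_t())
print("basin",[rect(c,k,.157) for k in blobs(mask(c,(105,150,50),(125,255,255)),1000)][-1])
cv2.imwrite("pics/rel3.png",cv2.resize(s["frame"][130:230,140:340][:,:,::-1],None,fx=4,fy=4,interpolation=cv2.INTER_CUBIC))
```

```text
14 [ 1.  -0.1 -0.9]
20 [ 0.3  0.9 -0.3]
22 [-0.5 -0.6 -1.7]
24 [-4.4  0.2  1.8]
26 [-10.2   0.    7.3]
84.8333
basin [576.2 133.2 175.3 132.4   3.1]
```

View pics/rel3.png

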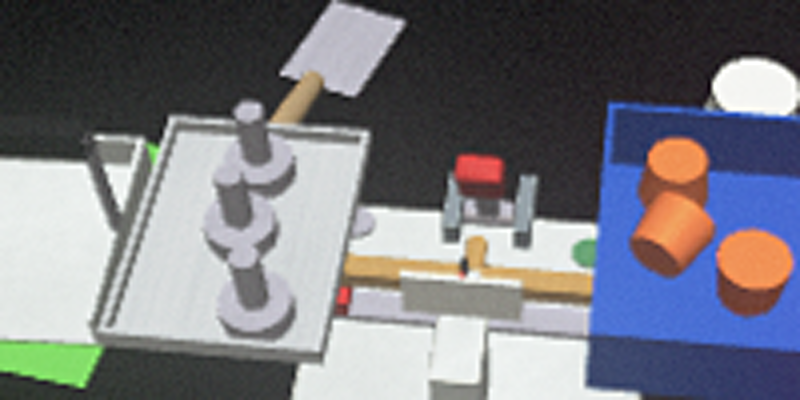

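The lever reached its stop, and the beam stands level with the hand clear, so the count of 3 is confirmed. Next I arrest it again.

Run:
```python
from lev import *
robot.move_straight(at(90,.25),rate=.2); robot.move_straight(at(90,.126),rate=.1); f0=robot.current_ft_force()
for d in list(range(80,-13,-8))+[-14,-17,-19,-21,-23,-25,-27,-29]:
    robot.move_straight(at(d,.126),rate=.05); f=robot.current_ft_force()-f0; print(d,np.round(f,1))
    if abs(f[0])>7: break
robot.move_straight(at(d+30,.126),rate=.08); robot.move_straight(at(d+30,.25),rate=.2)
robot.move_pose([.45,.25,.36],o(0,True)); robot.move_pose([.25,.5,.36],o(0,True)); robot.wait(1)
s=read_camera("scene"); c=read_camera("top"); print(robot.current_t())
cv2.imwrite("pics/fin.png",cv2.resize(np.vstack([c["frame"][90:260,120:420],s["frame"][110:280,60:360]])[:,:,::-1],None,fx=1.7,fy=1.7))
```

```text
80 [-0.3 -1.1  0.2]
72 [ 0.6 -1.3  0. ]
64 [1.4 0.1 0.8]
56 [1.4 0.1 0.9]
48 [0.7 0.2 0. ]
40 [-0.6 -0.1 -0. ]
32 [ 0.6 -0.9 -0.8]
24 [-0.2 -0.8 -0. ]
16 [ 0.  -1.1 -0. ]
8 [-1.  -1.5 -0. ]
0 [-0.7  0.8 -0.6]
-8 [-0.8 -1.1  0.9]
-14 [-0.1 -0.   0.5]
-17 [ 0.9 -0.6 -0.3]
-19 [ 1.4 -0.5  0.2]
-21 [ 2.1 -0.2 -0. ]
-23 [ 6.   0.2 -0. ]
-25 [ 9.7 -0.3 -1.7]
96.8167
```

View pics/fin.png

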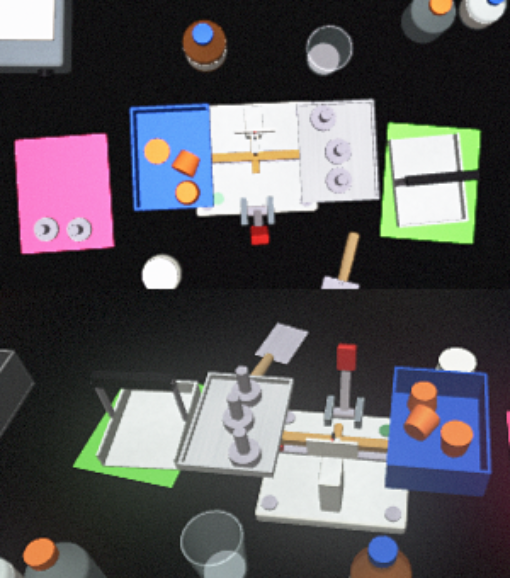

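The lever is back at its arrested stop, the beam is level, and the tray, bungs and bystanders are in place.

```bash
python3 -c "
from station import job,robot
job.hand_in(); print(robot.current_t())"
```

```text
the job is handed in; nothing more can be done
the job is handed in; nothing more can be done
```

The job is done and handed in at about 97 s of robot time; `hand_in` gives no verdict, so I can't say whether it passed.

- **Pour and tray:** I tipped the three orange bungs into the blue basin and put the empty tray back on its green mat. The wrist force dropped from 5.1 N to 3.1 N, which fits three bungs gone.
- **Weighing:** I set three check weights on the pan and pushed the lever to its release stop, where the force rose to about 10 N. With the hand clear for 3.5 s, the beam stood level: the basin's rim had not moved in the top view.
- **Arrest:** I pushed the lever back to its stop, again at about 10 N, and moved the arm away.
- **Final pictures:** The bungs are in the basin (one lying on its side), the beam is level and the tray is upright on its mat. The bystanders look to be where they started; I checked them only by eye.

**What failed or disagreed:**
- One straight move on the way back was refused by the arm, so I used joint moves instead.
- My red-colour lever detector found nothing. A hand-picked point on the grip gave 0.89 rad released. The same method read 0.16 rad on the first picture, where the lever should be at 0, so I relied on feeling the stops.
- One weight stands slightly off its intended spot on the pan, which makes no difference to the balance.

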